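# Hold the bat-rack bolt open with the splined key

## Robot

A 6-joint arm with a two-finger parallel gripper is mounted at the origin on the work surface. World frame = base frame: x ahead of the robot, y to its left, z up, the work surface at z = 0. Lengths are in mm, angles in rad, forces in N, time in s.
With the tool pointing down it reaches from about 275 to 1000 mm from the base axis. Payload 8.4 kg.
Tool frame: the origin (TCP) lies midway between the tips of the shut fingers; the grasp point (between the pads) lies 19 mm behind it; z points along the fingers, y is the direction in which the jaws open and shut (so a half turn about z gives the same grasp; the last joint's range is limited). The gripper opens to 85 mm and grips with 20 to 120 N. Pads are 22 mm wide; open, the fingers measure 114 mm over their backs; the gripper's body (76 mm by 85 mm) begins 54 mm behind the grasp point. The pads swing forward as they close: fully open they stand 13 mm farther back than shut.
Start: joints at [-1.33, 0.353, 1.633, -0, 1.155, -0.002], TCP at [150.262, -606.671, 231.281] pointing down, gripper open.
Joint ranges: [-2.63, 2.63], [-0.92, 2.1], [0.06, 2.66], [-1.3, 4.44], [0, 2.69], [-3.02, 3.02]. Speed limits (rad/s): [2.22, 2.22, 2.79, 3.14, 3.14, 3.14].

## Interface

Orientations are given as [roll, pitch, yaw] about the fixed x, y, z axes, in that order (R = Rz(yaw) Ry(pitch) Rx(roll)).
In Python, from rig import r gives the robot as it stands. The module is installed in compiled form; this text tells all that it offers.
- The arm moves only by the tool drive_tool, never from a script. Its argument "moves" is a list of rows, each a list of 3 entries, a list of its own where there are three numbers: the closure, from 0 (fully open) to 1 (shut), then the shift along the tool's x, y, z in cm, then the turn about the tool's z in degrees. In form: [[claw, [dx, dy, dz], roll], ...]. A call has 1 to 12 rows; each row is the pose to reach, as a shift and turn from the pose measured when the call began, along the tool's axes at that moment; what a row does not reach only later rows make up. A row lasts 1/8 s, in which the tool goes at most 62.5 mm and 10.7 degrees, less where a joint would pass 70% of its speed; a pose out of reach is approached as far as the arm can. A call with a gripper value outside its range is refused whole. The fingers move at their own pace and stop on an object; "grip_force" is the grip in N (left out, the last holds). Time passes only in rows, so rows that repeat a pose let the fingers close. It gives the time, the measured TCP pose, the force and the opening at its end, in the units of the state.
- r.sense(): the state, without advancing time (a new reading comes with each control period).
- r.grab_frame(name): name is "scene" or "top"; returns a dict with "color" (420x560x3 uint8, red, green, blue), "fx", "fy", "cx", "cy" (pixels), "pose" (4x4, takes a point from camera to world coordinates). Camera axes: x right, y up, looking along -z (the intrinsics and any distortion apply to the point x, -y, -z); pixel columns grow to the right and rows downward; lengths in mm; the calibration is good to about 2 mm. A picture is of the moment at which its call begins. There is no depth.
- r.sign_off(): hands the job in, once; it reports no verdict.
Trained networks look in the newest picture that a camera, given by its name, has taken for a name from the list of things; names that differ only in an ending like _2 or _b are one class to them, and where a whole thing is asked for, a point or a joint stands for the part that bears it (a point fixed in the world has none). Each returns a list of dicts, best first, with "score" (0 to 1); they miss things now and then, are a little off and sometimes report something else, mostly with a low value. They report only what shows in the picture. A call takes as long as a camera call. They do not tell look-alikes from the thing itself.
- r.outline_of(thing, camera): "mask" (420x560 bool, what is visible of it) and "at" ([column, row] in pixels, amid what is visible of it).
- r.spot_point(thing, camera): "at" ([column, row] in pixels: a listed point, or the origin of a listed thing).
The state is a dict: "clock": time; "qpos": joint angles; "qvel": joint speeds; "joint_efforts": joint torques, N m; "eef_pos": TCP position; "tcp_rot": TCP orientation; "contact_force": force on the tool from outside, world axes, zero at the start; "wrist_torque": the same for the moment, N m; "opening": opening from 0.0 (shut) to 1.0 (fully open).
Only numpy, scipy, OpenCV 4.12 (cv2) and the standard library are available. Lean on these libraries where they do the work, as an engineer would, in place of code of your own. Each camera call takes 0.05 s, during which the arm holds its last target.

## Task

Take the steel key out of its pine stand, turn it until its cross-shaped splines line up with the cross slots in the brass socket on top of the blue lock, and slide it fully home against the spring, so that its collar sits on the brass and the bolt is drawn back. Finish while still gripping the key upright by its handle and keeping it pressed home; do not let go. Leave the balls, bails and whistle alone.

Things in the scene. Friction and masses are not known exactly. Their poses are not given: they have to be found in the camera images.
- key: Steel key, 80 mm tall, about 150 g, upright in the stand. Origin: centre of its tip, z up the stem. From the tip: 0-24 mm cross splines (blades along x and y, each 24 mm across, 6 thick; lowest 6 mm is a lead-in 19 across, 3 thick); 24-30 collar, 34 mm diameter; 30-52 shaft, 14 mm; 52-80 flat dark handle, 44 mm long in x, 12 thick in y (grip across it). Any of four quarter turns fits.
- key_grip (a point): Centre of the key's handle, 66 mm above the tip on the key's axis; axes as the key's. At the end it must lie between the finger pads.
- stand: Pine stand, 80 x 80 mm, 40 mm high, fixed; origin at the centre of its underside. A square 28 mm hole in its top takes the splines; the key's collar rests on its top, the key's tip 16 mm above the shelf. Its spot and the lock's are sometimes exchanged.
- lock: Blue lock housing, 110 (x) x 100 (y) x 60 mm high, fixed; origin at the centre of its underside. Brass socket in the middle of its top; a 12 mm brass bolt runs out of its +x side into a steel keeper 45 mm high, reaching 95 mm from the centre; a thin steel bat-rack bar passes beside the keeper to +y.
- socket (a point): Centre of the socket's mouth, level with the lock's top (60 mm above the shelf), z up; its cross slots run along this x and y, 8.5 mm wide, 26.5 long end to end. The brass stands at a different angle each time; it turns stiffly (0.08 N m) and need not be turned. The red sprung plunger lies 12 mm below the mouth; the key is home when its collar meets the brass, its tip 24 mm below the mouth.
- plunger (a joint): How far the red plunger in the socket is pushed down, m: 0 at rest, about 0.012 with the key fully home (needs about 3 N to start moving, 6.6 N at 0.012). Springs back if the key is not held down.
- bolt (a joint): How far the brass bolt is drawn back into the lock, m: 0 at rest; moves 1.5 times as far as the plunger, about 0.018 with the key home.
- ball0: Bystander: red cricket ball, 72 mm diameter, in the grey cradle; origin on its surface, at its underside at the start.
- ball1: Bystander: second red cricket ball, the same.
- bail0: Bystander: pale turned wooden bail, 110 mm long, 20 mm thick, lying on the shelf; origin at the underside of its middle.
- bail1: Bystander: pale turned wooden bail, 110 mm long, 20 mm thick, lying on the shelf; origin at the underside of its middle.
- bail2: Bystander: pale turned wooden bail, 110 mm long, 20 mm thick, lying on the shelf; origin at the underside of its middle.
- bail3: Bystander: pale turned wooden bail, 110 mm long, 20 mm thick, lying on the shelf; origin at the underside of its middle.
- whistle: Bystander: white plastic whistle, about 50 mm long, 22 mm high; origin at the underside of its round part.
- cradle: Grey plastic ball cradle, 170 x 85 x 20 mm, fixed; origin at the centre of its underside.
Mind the look-alikes: they are no part of the job. Of the things like the key, leave any that is red; of the rest the smaller one is meant. Of the things that look like the lock, the middle-sized one is meant.

How it is judged:
By the outcome, as a careful person would: the job done as asked, in the order asked, and still so for the second after the job is handed in, while the arm keeps its last pose, push and grip.
It also fails if it takes over 38 s, if anything falls off the work surface, if the arm or the gripper's body presses on something with over 40 N, if the wrist force passes 120 N, or if a joint passes its speed limit or range.

## Working session

There is one attempt and no reset: what is moved stays moved. The work goes in short steps, Python scripts to look and compute and a tool call to move; the robot and the scene stay as the last step left them, time stands still between calls to the robot, and variables do not carry over. Pictures are saved under pics/ and viewed, and the job is handed in when it is done.

Besides the shell and the picture viewer there is one more tool, called after "Call:" as a command line: name --argument value ..., lists and objects as JSON in quotes. drive_tool: Moves the arm, as the interface text tells. Its arguments: {"type":"object","properties":{"moves":{"type":"array"},"grip_force":{"type":"number"}},"required":["moves"]}

```bash
mkdir -p pics; ls; python3 - <<'E'
from rig import r
import cv2,json,numpy as np
s=r.sense(); print(s)
for n in("scene","top"):
    f=r.grab_frame(n); cv2.imwrite(f"pics/{n}0.png",cv2.cvtColor(f["color"],cv2.COLOR_RGB2BGR))
    print(n,[f[k] for k in("fx","fy","cx","cy")],f.keys(),np.round(f["pose"],3).tolist())
    for t in("key","lock","stand","socket","key_grip"):
        print(t,"spot",[(np.round(d["at"],1).tolist(),round(d["score"],2)) for d in r.spot_point(t,n)])
        if t not in("socket","key_grip"): print(t,"outl",[(np.round(d["at"],1).tolist(),round(d["score"],2),int(d["mask"].sum())) for d in r.outline_of(t,n)])
E
```

```text
pics
{'clock': 0.0, 'qpos': array([-1.33041660e+00,  3.53670318e-01,  1.63419159e+00,  2.61723354e-06,
        1.15520632e+00, -2.39992090e-03]), 'qvel': array([ 0.00193322,  0.00012491, -0.00106262,  0.00259323, -0.00013363,
       -0.00055143]), 'joint_efforts': array([-2.36401385e-03, -6.05256128e+01, -3.42070198e+01, -3.21781836e-04,
        9.33489151e-03,  1.69510008e-05]), 'eef_pos': array([ 150.1295228 , -606.17147468,  230.52326168]), 'tcp_rot': array([-3.14011709e+00, -5.93414370e-06,  2.42778587e-01]), 'contact_force': array([0.02708663, 0.13068127, 0.33543824]), 'wrist_torque': array([0.0488543 , 0.0019708 , 0.04195325]), 'opening': 0.9987750737002055}
scene [448.410256669033, 448.410256669033, 279.57978837796117, 217.25690868997853] dict_keys(['color', 'fx', 'fy', 'cx', 'cy', 'pose']) [[-0.34, -0.704, 0.623, 1094.683], [0.94, -0.259, 0.221, 225.511], [0.006, 0.661, 0.75, 793.136], [0.0, 0.0, 0.0, 1.0]]
key spot [([202.0, 183.5], 0.7), ([199.6, 215.4], 0.63), ([157.7, 213.7], 0.59)]
key outl [([152.6, 202.7], 0.88, 340), ([196.5, 204.1], 0.83, 258), ([199.5, 165.3], 0.73,
[... 799 characters left out ...]
 1.0]]
key spot [([399.7, 262.7], 0.98), ([377.6, 210.1], 0.57), ([429.3, 215.1], 0.57)]
key outl [([381.3, 206.3], 0.88, 311), ([437.8, 211.4], 0.77, 327), ([406.4, 258.4], 0.66, 501), ([311.8, 96.7], 0.46, 270)]
lock spot [([160.2, 189.1], 0.82), ([195.5, 328.0], 0.76), ([231.6, 213.2], 0.72)]
lock outl [([229.6, 203.8], 0.84, 3248), ([159.3, 186.8], 0.79, 1790), ([187.2, 329.8], 0.78, 7065)]
stand spot [([383.6, 214.9], 0.57)]
stand outl [([381.6, 218.0], 0.96, 1291), ([388.4, 144.2], 0.71, 1147)]
socket spot [([226.1, 211.5], 0.82), ([186.5, 337.1], 0.77), ([155.0, 187.0], 0.48), ([406.5, 125.1], 0.37)]
key_grip spot [([411.1, 259.6], 0.95), ([391.7, 205.2], 0.64), ([439.5, 206.6], 0.6)]
```

View pics/scene0.png

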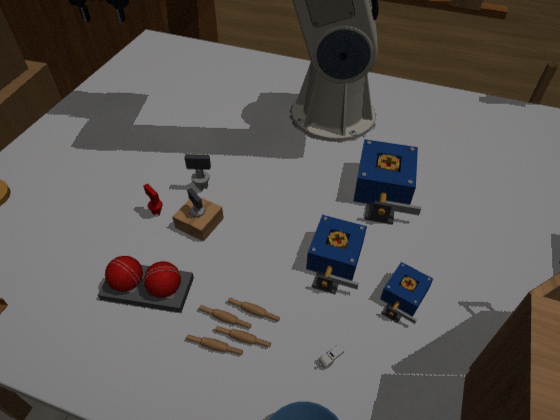

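View pics/top0.png

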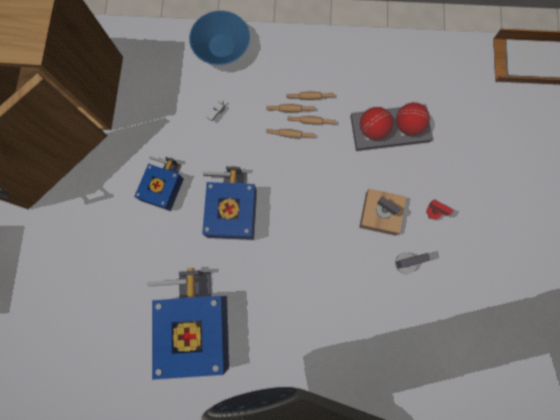

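```bash
cat > h.py <<'E'
import numpy as np,cv2
def proj(f,P):
    P=np.atleast_2d(P).astype(float); T=np.linalg.inv(f["pose"]); c=P@T[:3,:3].T+T[:3,3]
    return np.c_[f["cx"]+f["fx"]*c[:,0]/-c[:,2], f["cy"]+f["fy"]*(-c[:,1])/(-c[:,2])]
def ray(f,uv,z):
    d=np.array([(uv[0]-f["cx"])/f["fx"],-(uv[1]-f["cy"])/f["fy"],-1.]); d=f["pose"][:3,:3]@d; o=f["pose"][:3,3]
    return o+d*(z-o[2])/d[2]
def crop(f,c,w,k,name,lines=()):
    im=cv2.cvtColor(f["color"],cv2.COLOR_RGB2BGR); x0=int(c[0]-w);y0=int(c[1]-w)
    im=cv2.resize(im[y0:y0+2*w,x0:x0+2*w],None,fx=k,fy=k,interpolation=cv2.INTER_CUBIC)
    for L,col in lines:
        q=((L-[x0,y0]+.5)*k).round().astype(np.int32); cv2.polylines(im,[q.reshape(-1,1,2)],True,col,1)
    if name: cv2.imwrite(name,im)
    return im
E
python3 - <<'E'
from rig import r
from h import *
F={n:r.grab_frame(n) for n in("scene","top")}
for n,pts in dict(scene={"key":(196,210),"lock":(337,247)},top={"key":(395,212),"lock":(229,209)}).items():
    pass
a=[crop(F["scene"],(190,195),35,8,None),crop(F["top"],(405,225),35,8,None)]
# both are 560
im=np.hstack(a)[:, :]; cv2.imwrite("pics/keys.png",cv2.resize(im,(800,400)))
a=[crop(F["scene"],(338,243),25,8,None),crop(F["top"],(229,209),25,8,None)]
cv2.imwrite("pics/socks.png",np.hstack(a))
for n,uv in (("scene",(340.7,240.8)),("top",(226.1,211.5)),("scene",(338.5,239.5)),("top",(229,209))):
    print(n,ray(F[n],uv,60))
for n,uv in (("scene",(194.9,197.1)),("top",(391.7,205.2))): print("grip",n,ray(F[n],uv,82))
for n,t in (("scene","lock"),("top","lock"),("scene","stand"),("top","stand")):
    for o in r.outline_of(t,n):
        m=o["mask"].astype(np.uint8); c=max(cv2.findContours(m,0,2)[0],key=cv2.contourArea)
        print(n,t,o["at"],m.sum(),[np.round(ray(F[n],p,60 if t=="lock" else 40)[:2]).tolist() for p in cv2.boxPoints(cv2.minAreaRect(c))])
E
```

```text
scene [503.61778877 151.72349409  60.        ]
top [491.45318467 147.51208336  60.        ]
scene [501.84466661 146.51920261  60.        ]
top [496.97740463 142.02980129  60.        ]
grip scene [ 513.18736046 -178.29514231   82.        ]
grip top [ 517.67675478 -185.2266371    82.        ]
scene lock [404.0, 291.4] 2009 [[647.0, 251.0], [512.0, 267.0], [524.0, 345.0], [655.0, 323.0]]
scene lock [334.9, 248.7] 3331 [[643.0, 111.0], [450.0, 75.0], [433.0, 192.0], [625.0, 212.0]]
scene lock [386.7, 179.2] 4190 [[435.0, 156.0], [158.0, 119.0], [139.0, 286.0], [413.0, 296.0]]
top lock [232.4, 204.5] 3309 [[432.0, 192.0], [587.0, 204.0], [591.0, 92.0], [436.0, 84.0]]
scene stand [200.5, 221.6] 1267 [[573.0, -220.0], [460.0, -232.0], [489.0, -116.0], [596.0, -111.0]]
top stand [381.0, 218.0] 1314 [[473.0, -127.0], [563.0, -141.0], [551.0, -226.0], [462.0, -210.0]]
```

View pics/keys.png

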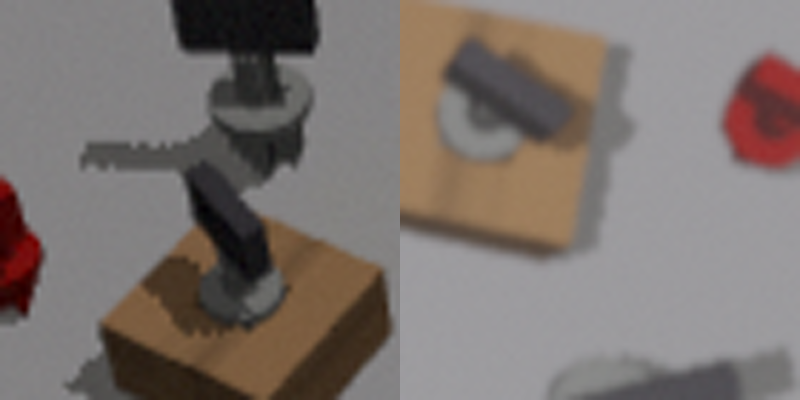

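View pics/socks.png

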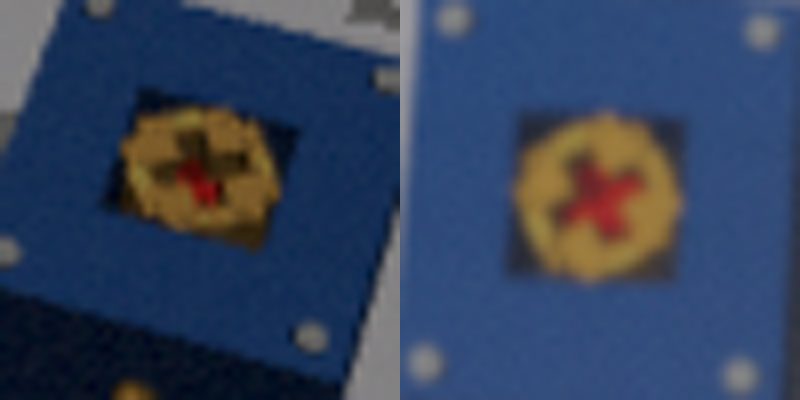

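```bash
cat >> h.py <<'E'
from scipy.optimize import minimize
def Rz(a): return np.array([[np.cos(a),-np.sin(a),0],[np.sin(a),np.cos(a),0],[0,0,1]])
def box(x0,x1,y0,y1,z0,z1): return np.array([[a,b,c] for a in(x0,x1) for b in(y0,y1) for c in(z0,z1)],float)
def cyl(rad,z0,z1,n=32):
    t=np.arange(n)*2*np.pi/n; return np.vstack([np.c_[rad*np.cos(t),rad*np.sin(t),0*t+z] for z in(z0,z1)])
def sil(f,parts,roi,k=8):
    x0,y0,w,h=roi; m=np.zeros((h*k,w*k),np.uint8)
    for P in parts:
        q=cv2.convexHull(((proj(f,P)-[x0,y0]+.5)*k).astype(np.float32)).round().astype(np.int32); cv2.fillConvexPoly(m,q,1)
    return cv2.resize(m.astype(np.float32),(w,h),interpolation=cv2.INTER_AREA)
def iou(a,b): return np.minimum(a,b).sum()/np.maximum(a,b).sum()
E
cat > fit.py <<'E'
from rig import r
from h import *
F={n:r.grab_frame(n) for n in("scene","top")}
C={"scene":dict(key=(196,206),lock=(336,247)),"top":dict(key=(388,210),lock=(229,209))}
KEY=[box(-22,22,-6,6,68,96),cyl(7,46,68),cyl(17,40,46)]
for n in F:
    f=F[n]
    # key
    o=min(r.outline_of("key",n),key=lambda d:np.hypot(*(np.array(d["at"])-C[n]["key"])))
    roi=(C[n]["key"][0]-35,C[n]["key"][1]-35,70,70); sl=(slice(roi[1],roi[1]+70),slice(roi[0],roi[0]+70))
    M=o["mask"][sl].astype(np.float32)
    best=None
    for a0 in np.arange(0,np.pi,np.pi/8):
        fn=lambda p:-iou(sil(f,[P@Rz(p[2]).T+[p[0]*10,p[1]*10,0] for P in KEY],roi),M)
        s=minimize(fn,[51.5,-18,a0],method="Nelder-Mead",options=dict(initial_simplex=np.array([[51.5,-18,a0],[52.5,-18,a0],[51.5,-17,a0],[51.5,-18,a0+.3]])))
        if best is None or s.fun<best.fun: best=s
    p=best.x; print(n,"key",np.round([p[0]*10,p[1]*10,np.degrees(p[2])],2),-best.fun)
    K=[P@Rz(p[2]).T+[p[0]*10,p[1]*10,0] for P in KEY]
    A=crop(f,C[n]["key"],25,8,None,[(cv2.convexHull(proj(f,P).astype(np.float32))[:,0],(0,255,0)) for P in K])
    # lock
    c=f["color"].astype(int); B=((c[...,2]>1.4*c[...,0])&(c[...,2]>c[...,1]*1.2)).astype(np.uint8)
    ro=(C[n]["lock"][0]-45,C[n]["lock"][1]-45,90,90); sl=(slice(ro[1],ro[1]+90),slice(ro[0],ro[0]+90))
    nl,lab=cv2.connectedComponents(B[sl]); l=lab[25:65,25:65]; l=np.bincount(l[l>0]).argmax()
    cc=cv2.findContours((lab==l).astype(np.uint8),0,2)[0]; m=np.zeros((90,90),np.uint8); cv2.drawContours(m,cc,-1,1,-1); m=m.astype(np.float32)
    L=box(-55,55,-50,50,0,60); best=None
    for a0 in (-.3,0,.3):
        fn=lambda p:-iou(sil(f,[L@Rz(p[2]).T+[p[0]*10,p[1]*10,0]],ro),m)
        s=minimize(fn,[50,14.4,a0],method="Nelder-Mead",options=dict(initial_simplex=np.array([[50,14.4,a0],[51,14.4,a0],[50,15.4,a0],[50,14.4,a0+.2]])))
        if best is None or s.fun<best.fun: best=s
    p=best.x; print(n,"lock",np.round([p[0]*10,p[1]*10,np.degrees(p[2])],2),-best.fun)
    T=np.array([[55,50,60],[-55,50,60],[-55,-50,60],[55,-50,60]])@Rz(p[2]).T+[p[0]*10,p[1]*10,0]
    pl=p
    # socket: warp to metric top plane around the lock centre, 0.25 mm/px
    g=np.arange(-30,30,.25); X,Y=np.meshgrid(g,g); P=np.c_[X.ravel()+p[0]*10,Y.ravel()+p[1]*10,0*X.ravel()+60]
    uv=proj(f,P).astype(np.float32).reshape(len(g),len(g),2)
    W=cv2.remap(f["color"],uv[...,0],uv[...,1],cv2.INTER_CUBIC).astype(np.float32)
    yel=np.clip((np.minimum(W[...,0],W[...,1])-W[...,2]-10)/50,0,1)
    best=None
    def model(p):
        x=X-p[0];y=Y-p[1];c,s_=np.cos(p[2]),np.sin(p[2]);u=np.abs(c*x+s_*y);v=np.abs(-s_*x+c*y)
        d=(np.hypot(x,y)<p[3])&~(((u<4.25)&(v<13.25))|((v<4.25)&(u<13.25)))
        return cv2.GaussianBlur(d.astype(np.float32),(0,0),3)
    for a0 in np.radians(np.arange(0,90,15)):
        x0=np.array([0,0,a0,19]); 
        s=minimize(lambda p:((model(p)-yel)**2).mean(),x0,method="Nelder-Mead",options=dict(initial_simplex=np.vstack([x0,x0+[2,0,0,0],x0+[0,2,0,0],x0+[0,0,.15,0],x0+[0,0,0,1]])))
        if best is None or s.fun<best.fun: best=s
    b=best.x; print(n,"socket off",np.round(b[:2],2),"yaw",np.degrees(b[2])%90,"R",b[3],best.fun, "world",np.round([p[0]*10+b[0],p[1]*10+b[1]],1))
    cr=np.array([[13.25,4.25],[4.25,4.25],[4.25,13.25],[-4.25,13.25],[-4.25,4.25],[-13.25,4.25],[-13.25,-4.25],[-4.25,-4.25],[-4.25,-13.25],[4.25,-13.25],[4.25,-4.25],[13.25,-4.25]])
    cr=np.c_[cr,0*cr[:,0]]@Rz(b[2]).T+[p[0]*10+b[0],p[1]*10+b[1],60]
    Bm=crop(f,C[n]["lock"],25,8,None,[(proj(f,T),(0,255,0)),(proj(f,cr),(0,255,0))])
    cv2.imwrite(f"pics/fit_{n}.png",np.hstack([A,Bm]))
E
python3 fit.py
```

```text
scene key [ 517.67 -176.99   53.05] 0.8652384281158447
scene lock [498.53 143.53   0.64] 0.9370465874671936
scene socket off [1.68 0.62] yaw 29.775146286940174 R 19.468144823932334 0.018930893391370773 world [500.2 144.1]
top key [ 515.35 -178.67   53.93] 0.8530054688453674
top lock [500.75 145.21   1.2 ] 0.9313644766807556
top socket off [-2.38 -1.52] yaw 30.963828119891584 R 19.68969417095812 0.006499618757516146 world [498.4 143.7]
```

View pics/fit_scene.png

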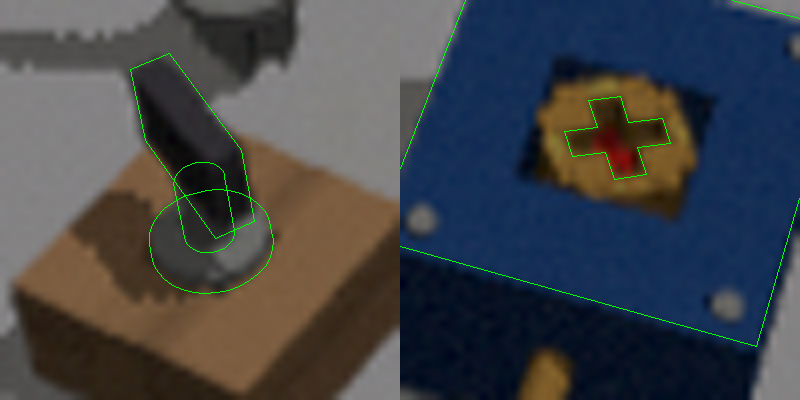

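View pics/fit_top.png

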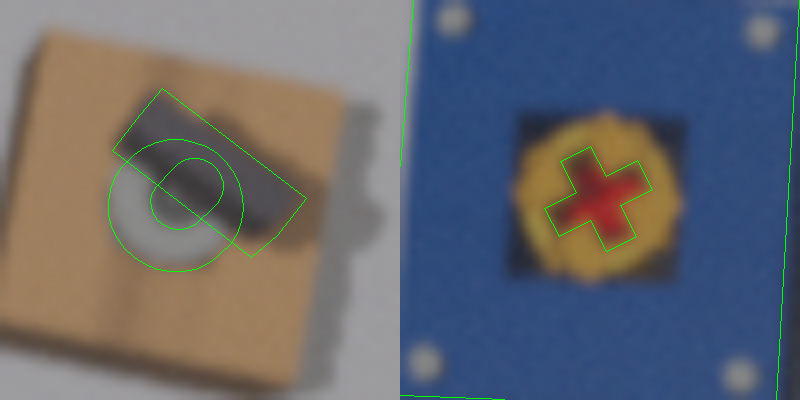

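```bash
cat > mv.py <<'E'
import numpy as np,sys
from rig import r
def plan(x,y,z,yawdeg,s=None):
    s=s or r.sense(); p=s["eef_pos"]; ro,pi,ya=s["tcp_rot"]
    from scipy.spatial.transform import Rotation as R
    M=R.from_euler("xyz",[ro,pi,ya]).as_matrix()
    d=M.T@(np.array([x,y,z])-p)/10
    t=np.degrees(ya); w=(yawdeg-t+180)%360-180
    print("tcp",np.round(p,1),"rpy",np.round(np.degrees(s["tcp_rot"]),2),"shift cm",np.round(d,2),"roll",round(-w,1),"F",np.round(s["contact_force"],1),"op",round(s["opening"],3),"t",s["clock"],"q6",round(s["qpos"][5],2))
E
python3 - <<'E'
from mv import plan
from h import *
F={n:r.grab_frame(n) for n in("scene","top")} if 0 else None
from rig import r
f=r.grab_frame("top"); g=r.grab_frame("scene")
print("big",ray(f,(407,263),28)[:2],ray(g,(200,181),28)[:2]); print("red",ray(f,(435,213),25)[:2],ray(g,(156,208),25)[:2])
plan(516,-178,160,53.5)
E
```

```text
big [ 409.56727509 -229.59947249] [ 415.74646222 -222.24874442]
red [ 518.90677189 -289.53093436] [ 529.21100071 -279.14978808]
tcp [ 150.3 -606.7  231.3] rpy [-180.     -0.     13.91] shift cm [ 45.81 -32.82   7.13] roll -39.6 F [-0.2 -0.6  0.4] op 1.001 t 1.5 q6 -0.0
```

Call:
drive_tool --moves '[[0.35,[45.8,-32.8,7.1],-39.6],[0.35,[45.8,-32.8,7.1],-39.6],[0.35,[45.8,-32.8,7.1],-39.6],[0.35,[45.8,-32.8,7.1],-39.6],[0.35,[45.8,-32.8,7.1],-39.6],[0.35,[45.8,-32.8,7.1],-39.6],[0.35,[45.8,-32.8,7.1],-39.6],[0.35,[45.8,-32.8,7.1],-39.6],[0.35,[45.8,-32.8,7.1],-39.6],[0.35,[45.8,-32.8,7.1],-39.6],[0.35,[45.8,-32.8,7.1],-39.6],[0.35,[45.8,-32.8,7.1],-39.6]]'

```text
clock: 3.0
eef_pos: [515.2, -179.2, 160.4]
tcp_rot: [-3.142, 0.0, 0.933]
contact_force: [-0.5, -0.1, 0.4]
opening: 0.647
```

```bash
python3 - <<'E'
from mv import plan
from h import *
from rig import r
plan(516,-178,63,53.5)
f=r.grab_frame("top"); g=r.grab_frame("scene")
a=[crop(g,(196,190),40,10,None),crop(f,(395,210),40,10,None)]
cv2.imwrite("pics/above.png",cv2.resize(np.hstack(a),(800,400)))
E
```

```text
tcp [ 515.2 -179.2  160.4] rpy [-1.800e+02  2.000e-02  5.344e+01] shift cm [ 0.14 -0.01  9.74] roll -0.1 F [-0.5 -0.1  0.4] op 0.647 t 3.0 q6 0.3
```

View pics/above.png

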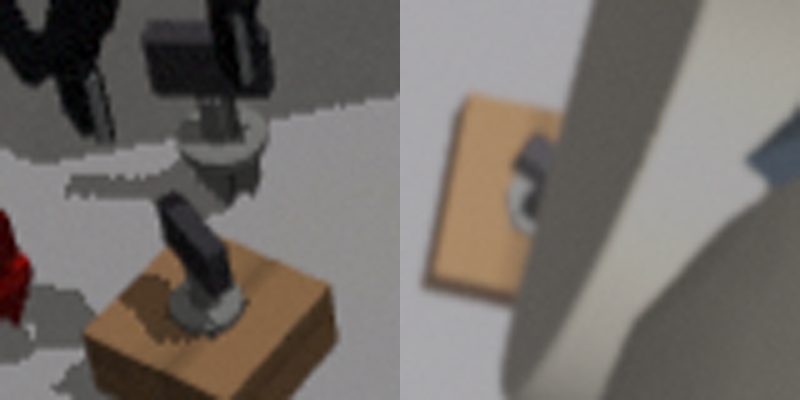

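Call:
drive_tool --moves '[[0.35,[0.1,0,5.0],0],[0.35,[0.1,0,5.0],0],[0.35,[0.1,0,5.0],0]]'

```text
clock: 3.48
eef_pos: [516.0, -179.2, 111.5]
tcp_rot: [3.141, 0.0, 0.931]
contact_force: [0.6, -0.1, 0.5]
opening: 0.657
```

```bash
python3 - <<'E'
from mv import plan
from h import *
from rig import r
plan(516,-178,63,53.5)
f=r.grab_frame("top"); g=r.grab_frame("scene")
a=[crop(g,(196,190),40,10,None),crop(f,(395,210),40,10,None)]
cv2.imwrite("pics/above2.png",cv2.resize(np.hstack(a),(800,400)))
E
```

```text
tcp [ 516.  -179.2  111.5] rpy [179.97   0.    53.36] shift cm [ 0.09 -0.08  4.85] roll -0.1 F [ 0.6 -0.1  0.5] op 0.657 t 3.475 q6 0.3
```

View pics/above2.png

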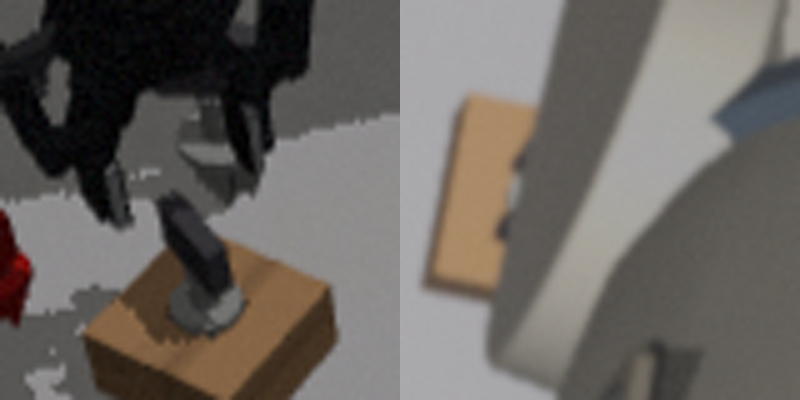

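Call:
drive_tool --moves '[[0.35,[0.1,0,2.5],0],[0.35,[0.1,0,4.8],0],[0.35,[0.1,0,4.8],0],[0.35,[0.1,0,4.8],0]]'

```text
clock: 4.08
eef_pos: [518.3, -178.7, 65.5]
tcp_rot: [3.138, -0.001, 0.932]
contact_force: [0.9, 0.4, 0.5]
opening: 0.651
```

```bash
python3 - <<'E'
from mv import plan
from h import *
from rig import r
plan(516,-178,63,53.5)
g=r.grab_frame("scene")
cv2.imwrite("pics/down.png",crop(g,(196,190),40,8,None))
E
```

```text
tcp [ 518.3 -178.7   65.5] rpy [ 1.7977e+02 -6.0000e-02  5.3380e+01] shift cm [-0.08 -0.23  0.25] roll -0.1 F [0.9 0.4 0.5] op 0.651 t 4.075 q6 0.3
```

View pics/down.png

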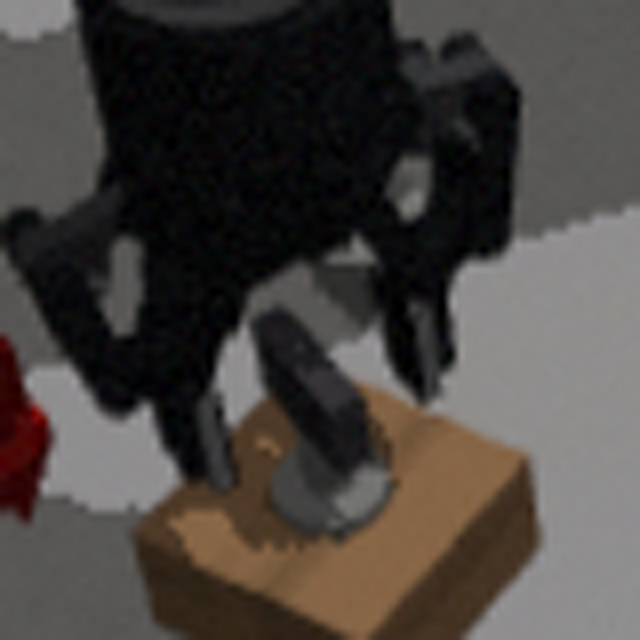

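Call:
drive_tool --moves '[[0.35,[-0.1,-0.2,0.25],0],[1,[-0.1,-0.2,0.25],0],[1,[-0.1,-0.2,0.25],0],[1,[-0.1,-0.2,0.25],0],[1,[-0.1,-0.2,0.25],0],[1,[-0.1,-0.2,0.25],0],[1,[-0.1,-0.2,0.25],0],[1,[-0.1,-0.2,0.25],0]]' --grip_force 70

```text
clock: 5.12
eef_pos: [516.5, -178.4, 63.4]
tcp_rot: [3.137, -0.001, 0.932]
contact_force: [-0.8, -0.2, 6.1]
opening: 0.132
```

```bash
python3 - <<'E'
from mv import plan
from h import *
from rig import r
plan(516,-178,113,53.5)
g=r.grab_frame("scene")
cv2.imwrite("pics/grip.png",crop(g,(196,190),40,8,None))
E
```

```text
tcp [ 516.5 -178.4   63.4] rpy [ 1.7973e+02 -7.0000e-02  5.3390e+01] shift cm [ 0.01 -0.04 -4.96] roll -0.1 F [-0.8 -0.2  6.1] op 0.132 t 5.125 q6 0.3
```

View pics/grip.png

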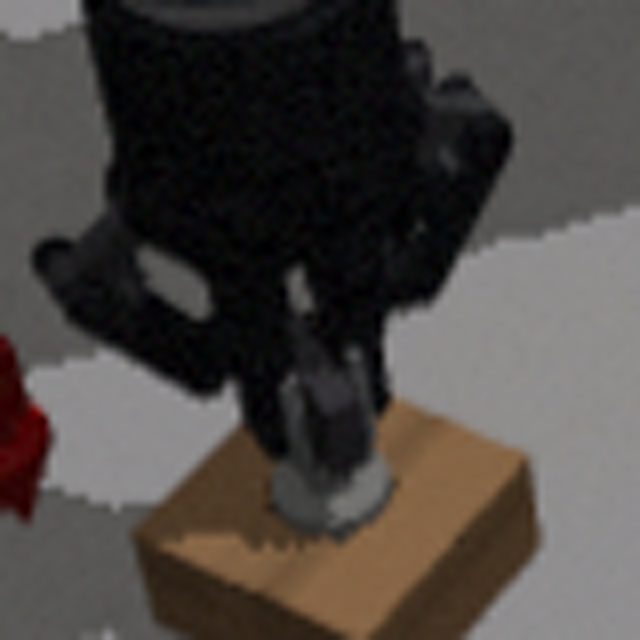

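Call:
drive_tool --moves '[[1,[0,0,-4.0],0],[1,[0,0,-8.0],0],[1,[0,0,-9.0],0],[1,[0,0,-9.0],0]]'

```text
clock: 5.68
eef_pos: [516.0, -178.2, 153.2]
tcp_rot: [3.137, -0.001, 0.932]
contact_force: [-0.1, -0.3, -2.8]
opening: 0.127
```

```bash
python3 - <<'E'
from mv import plan
from h import *
from rig import r
plan(499.5,144,150,30.4)
g=r.grab_frame("scene")
cv2.imwrite("pics/lift.png",crop(g,(190,165),40,8,None))
E
```

```text
tcp [ 516.  -178.2  153.2] rpy [ 1.7971e+02 -8.0000e-02  5.3390e+01] shift cm [ 24.88 -20.54   0.25] roll 23.0 F [-0.1 -0.3 -2.8] op 0.127 t 5.675 q6 0.3
```

View pics/lift.png

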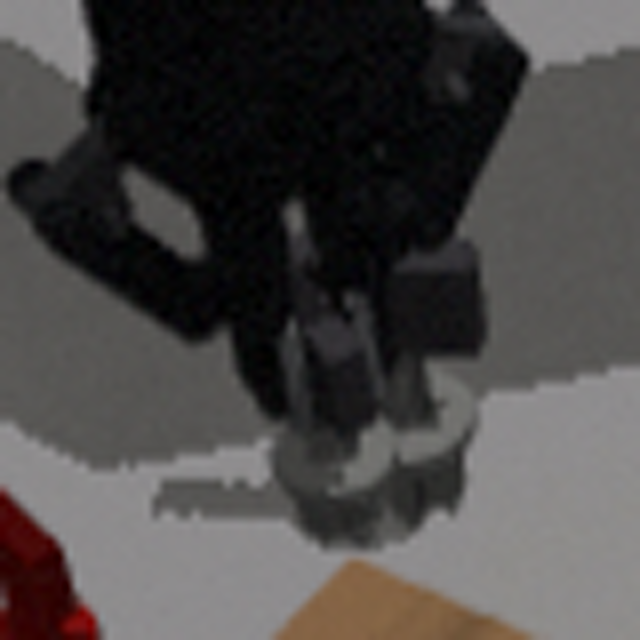

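Call:
drive_tool --moves '[[1,[4,-3.3,0],4],[1,[8.5,-7,0.2],11],[1,[13,-10.7,0.2],18],[1,[17.5,-14.4,0.2],23],[1,[22,-18.1,0.2],23],[1,[24.9,-20.5,0.2],23],[1,[24.9,-20.5,0.2],23],[1,[24.9,-20.5,0.2],23],[1,[24.9,-20.5,0.2],23]]'

```text
clock: 6.85
eef_pos: [499.1, 143.0, 149.2]
tcp_rot: [3.139, -0.001, 0.529]
contact_force: [-0.2, -0.4, -1.7]
opening: 0.13
```

```bash
python3 - <<'E'
from mv import plan
from h import *
from rig import r
plan(499.5,144,122,30.4)
g=r.grab_frame("scene");f=r.grab_frame("top")
cv2.imwrite("pics/over.png",np.hstack([crop(g,(338,220),50,8,None),crop(f,(229,209),50,8,None)])[:, :1600:2][::2])
E
```

```text
tcp [499.1 143.  149.2] rpy [ 1.7984e+02 -6.0000e-02  3.0320e+01] shift cm [ 0.09 -0.07  2.72] roll -0.1 F [-0.2 -0.4 -1.7] op 0.13 t 6.85 q6 1.32
```

View pics/over.png

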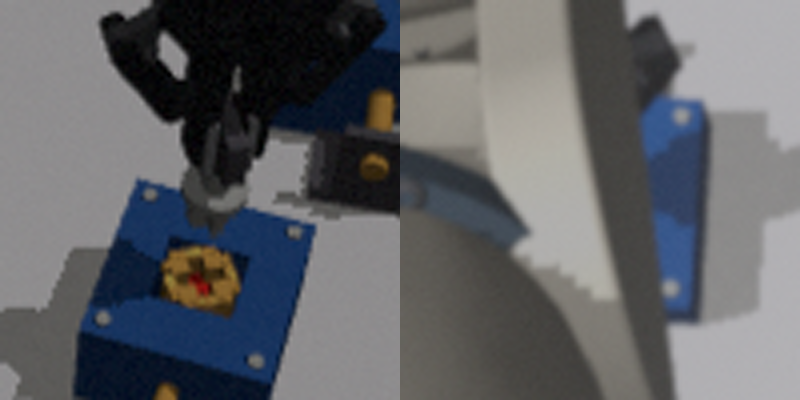

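Call:
drive_tool --moves '[[1,[0.1,-0.1,2.0],0],[1,[0.1,-0.1,3.2],0],[1,[0.1,-0.1,3.2],0],[1,[0.1,-0.1,3.2],0]]'

```text
clock: 7.45
eef_pos: [500.1, 144.3, 117.9]
tcp_rot: [3.139, -0.002, 0.529]
contact_force: [-0.0, 0.2, -2.1]
opening: 0.132
```

```bash
cat > ov.py <<'E'
from mv import plan
from h import *
from rig import r
import sys
def go(name,dx=0,dy=0,a=None,sock=(500.2,144.1,30.2),w=25,c=(338,230)):
    s=r.sense(); plan(sock[0],sock[1],s["eef_pos"][2],30.4,s)
    g=r.grab_frame("scene"); p=s["eef_pos"]; a=s["tcp_rot"][2] if a is None else a
    t=p+[dx,dy,-47]
    K=[cyl(17,24,24.01),cyl(17,30,30.01),box(-22,22,-6,6,52,80),box(-12,12,-3,3,6,6.01),box(-3,3,-12,12,6,6.01),box(-9.5,9.5,-1.5,1.5,0,.01),box(-1.5,1.5,-9.5,9.5,0,.01)]
    L=[(cv2.convexHull(proj(g,P@Rz(a).T+t).astype(np.float32))[:,0],(0,255,0)) for P in K]
    for q in (np.array([[13.25,4.25],[13.25,-4.25],[-13.25,-4.25],[-13.25,4.25]]),np.array([[4.25,13.25],[-4.25,13.25],[-4.25,-13.25],[4.25,-13.25]])):
        L.append((proj(g,np.c_[q,0*q[:,0]]@Rz(np.radians(sock[2])).T+[sock[0],sock[1],60]),(255,0,255)))
    A=crop(g,c,w,8,None);B=crop(g,c,w,8,None,L); cv2.imwrite(name,np.hstack([A,B]))
    return g,s
E
python3 -c "
from ov import *
go('pics/ov1.png')"
```

```text
tcp [500.1 144.3 117.9] rpy [ 1.7983e+02 -1.2000e-01  3.0290e+01] shift cm [-0.    0.03  0.  ] roll -0.1 F [-0.   0.2 -2.1] op 0.132 t 7.45 q6 1.32
```

View pics/ov1.png

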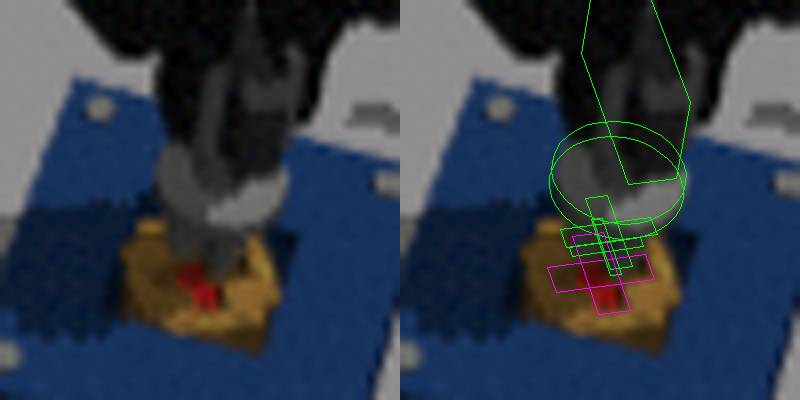

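```bash
cat > kf.py <<'E'
from ov import *
def keyfit(N=4,show=None,zt=None):
    s=r.sense(); p=s["eef_pos"]; im=[]
    for _ in range(N): g=r.grab_frame("scene"); im.append(g["color"].astype(np.float32))
    im=np.mean(im,0); a=s["tcp_rot"][2]; t0=p-[0,0,47]
    c0=proj(g,t0+[0,0,27])[0]; x0,y0=int(c0[0]-16),int(c0[1]-16); I=im[y0:y0+32,x0:x0+32]
    mx,mn=I.max(2),I.min(2); gray=np.clip(1-((mx-mn)/np.maximum(mx,1)-.15)/.25,0,1)*np.clip((mx-45)/30,0,1)
    res=[]
    row0=int(round(c0[1]-y0))-1   # use rows below the collar middle
    C=[cyl(17,24,30)]; S=[box(-12,12,-3,3,6,24),box(-3,3,-12,12,6,24),box(-9.5,9.5,-1.5,1.5,0,6),box(-1.5,1.5,-9.5,9.5,0,6)]
    X=cyl(17,24,30)
    def f(d):
        t=t0+[d[0],d[1],0]; m=sil(g,[P@Rz(a).T+t for P in C],(x0,y0,32,32)); sp=sil(g,[P@Rz(a).T+t for P in S],(x0,y0,32,32))
        w=(1-sp*(1-m)); w[:row0]=0; w[row0+9:]=0
        return (w*(m-gray)**2).sum()/w.sum()
    s_=minimize(f,[0,0],method="Nelder-Mead",options=dict(initial_simplex=np.array([[0,0],[3,0],[0,3.]])))
    print("key axis - tcp (scene cam)",np.round(s_.x,2),s_.fun,f([0,0]))
    if show:
        G=cv2.resize((gray*255).astype(np.uint8),None,fx=12,fy=12,interpolation=0); B=cv2.resize(cv2.cvtColor(np.clip(im[y0:y0+32,x0:x0+32]*1.5,0,255).astype(np.uint8),cv2.COLOR_RGB2BGR),None,fx=12,fy=12,interpolation=cv2.INTER_CUBIC)
        B0=B.copy()
        for P in C+S:
            q=((cv2.convexHull(proj(g,P@Rz(a).T+t0+[*s_.x,0]).astype(np.float32))[:,0]-[x0,y0]+.5)*12).round().astype(np.int32); cv2.polylines(B,[q],True,(0,255,0),1)
        cv2.imwrite(show,cv2.resize(np.hstack([B0,B]),(768,384)))
    return s_.x
E
python3 -c "
from kf import *
keyfit(show='pics/kf1.png')"
```

```text
key axis - tcp (scene cam) [-5.25  0.65] 0.09617311507463455 0.15569818
```

View pics/kf1.png

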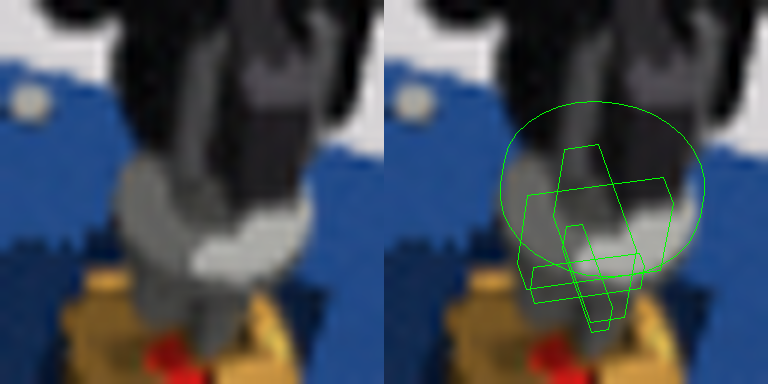

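Call:
drive_tool --moves '[[1,[0,0,0.4],0],[1,[0,0,0.8],0],[1,[0,0,0.8],0]]'

```text
clock: 8.07
eef_pos: [499.7, 144.4, 109.5]
tcp_rot: [3.139, -0.002, 0.529]
contact_force: [0.3, -0.0, -1.6]
opening: 0.129
```

```bash
python3 -c "
from ov import *
go('pics/ov2.png')
f=r.grab_frame('scene')
cv2.imwrite('pics/ov2b.png',cv2.convertScaleAbs(crop(f,(339,238),16,24,None),alpha=1.8))"
```

```text
tcp [499.7 144.4 109.5] rpy [ 1.7984e+02 -9.0000e-02  3.0310e+01] shift cm [0.02 0.05 0.  ] roll -0.1 F [ 0.3 -0.  -1.6] op 0.129 t 8.075 q6 1.32
```

View pics/ov2.png

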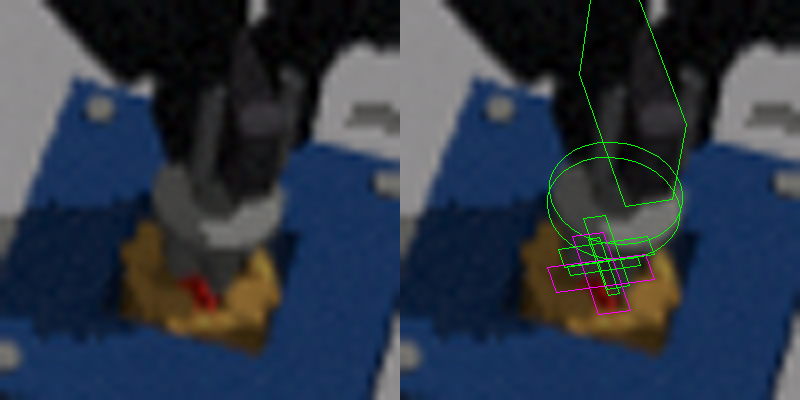

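View pics/ov2b.png

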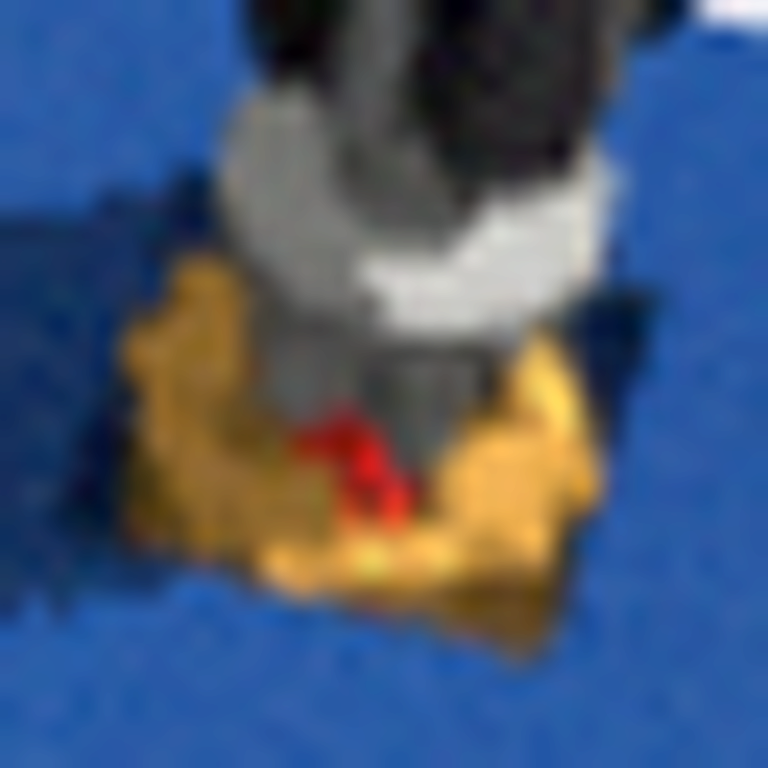

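```bash
python3 - <<'E'
from ov import *
g=r.grab_frame("scene")
def ext(c,z0): 
    q=proj(g,cyl(17,24,30)+[c[0],c[1],z0]); return q[:,0].min(),q[:,0].max(),q[:,1].max()
print("stand model",ext((516.5,-178.4),16),"obs",270/8+155.5,397/8+155.5,535/8+149.5)
print("now model",ext((499.7,144.4),109.5-47.4),"obs",222/24+322.5,612/24+322.5,342/24+221.5)
im=cv2.imread("pics/grip.png"); cv2.imwrite("pics/gripz.png",cv2.convertScaleAbs(cv2.resize(im[400:600,220:460],None,fx=3,fy=3),alpha=1.6))
E
```

```text
stand model (np.float64(188.76102191605185), np.float64(204.25579025347537), np.float64(216.5999611051285)) obs 189.25 205.125 216.375
now model (np.float64(330.8122108474373), np.float64(347.7713674771508), np.float64(236.9708041934268)) obs 331.75 348.0 235.75
```

View pics/gripz.png

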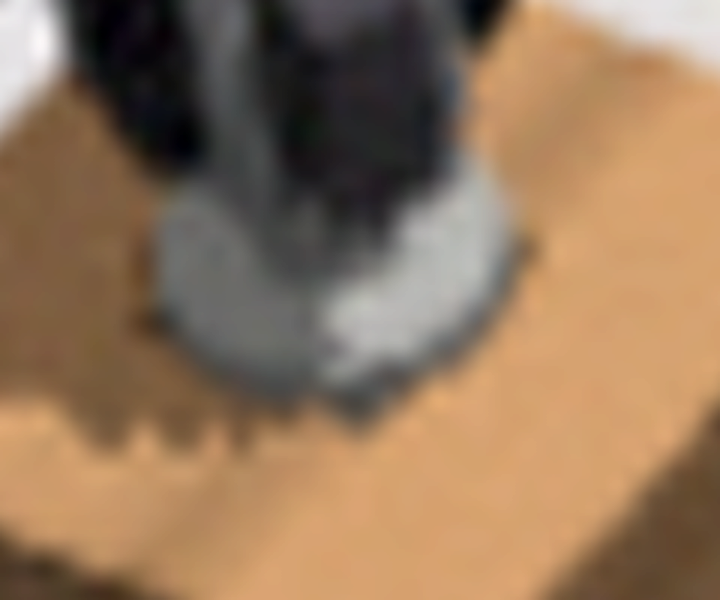

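Call:
drive_tool --moves '[[1,[-0.05,0.2,0],0],[1,[-0.05,0.2,0],0],[1,[-0.05,0.2,0],0]]'

```text
clock: 8.6
eef_pos: [500.7, 142.5, 110.0]
tcp_rot: [3.139, -0.002, 0.529]
contact_force: [0.5, -0.3, -1.8]
opening: 0.129
```

```bash
python3 -c "
from ov import *
go('pics/ov3.png',dx=.2,dy=1.6)
f=r.grab_frame('scene')
cv2.imwrite('pics/ov3b.png',cv2.convertScaleAbs(crop(f,(339,238),16,24,None),alpha=1.8))"
```

```text
tcp [500.7 142.5 110. ] rpy [ 1.7983e+02 -1.3000e-01  3.0300e+01] shift cm [ 0.04 -0.16 -0.  ] roll -0.1 F [ 0.5 -0.3 -1.8] op 0.129 t 8.6 q6 1.32
```

View pics/ov3.png

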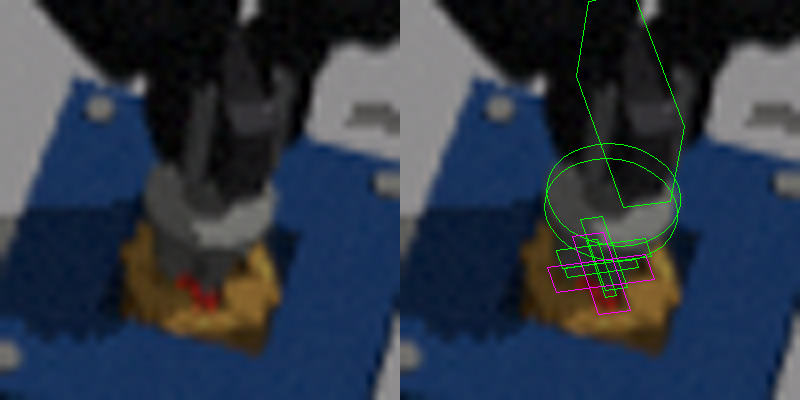

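View pics/ov3b.png

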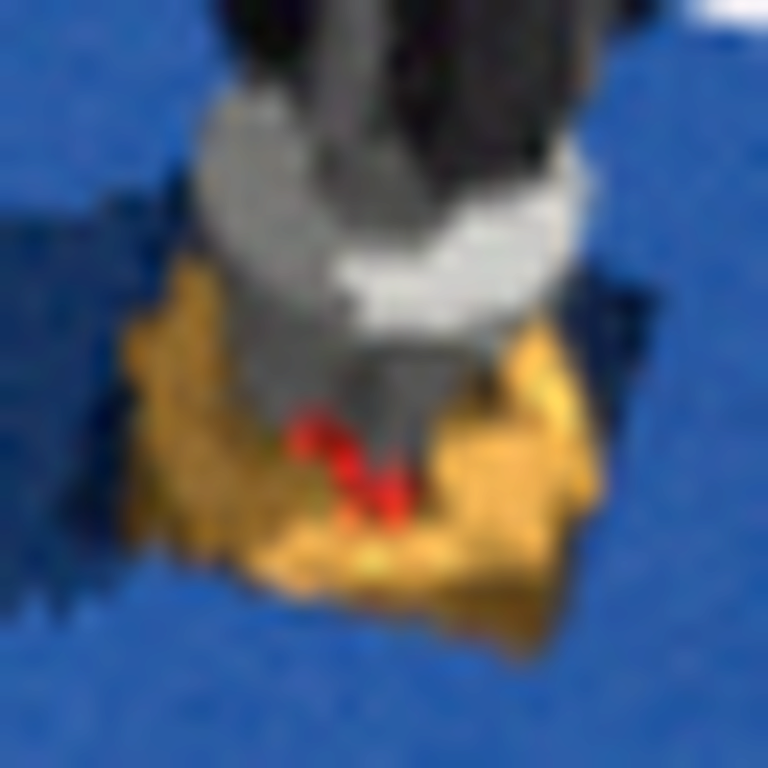

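Call:
drive_tool --moves '[[1,[0.08,0.06,0.0],0],[1,[0.08,0.06,0.15],0],[1,[0.08,0.06,0.3],0],[1,[0.08,0.06,0.4],0],[1,[0.08,0.06,0.45],0]]'

```text
clock: 9.32
eef_pos: [501.6, 142.4, 105.3]
tcp_rot: [3.139, -0.002, 0.529]
contact_force: [-0.4, 1.0, -1.5]
opening: 0.128
```

```bash
python3 -c "
from ov import *
g,s=go('pics/ov4.png',dx=.2,dy=1.6); print(s['wrist_torque'])
f=r.grab_frame('scene')
cv2.imwrite('pics/ov4b.png',cv2.convertScaleAbs(crop(f,(339,238),16,24,None),alpha=1.8))"
```

```text
tcp [501.6 142.4 105.3] rpy [ 1.7983e+02 -1.2000e-01  3.0310e+01] shift cm [-0.03 -0.22 -0.  ] roll -0.1 F [-0.4  1.  -1.5] op 0.128 t 9.325 q6 1.32
[ 0.01849544  0.04266269 -0.03401221]
```

View pics/ov4b.png

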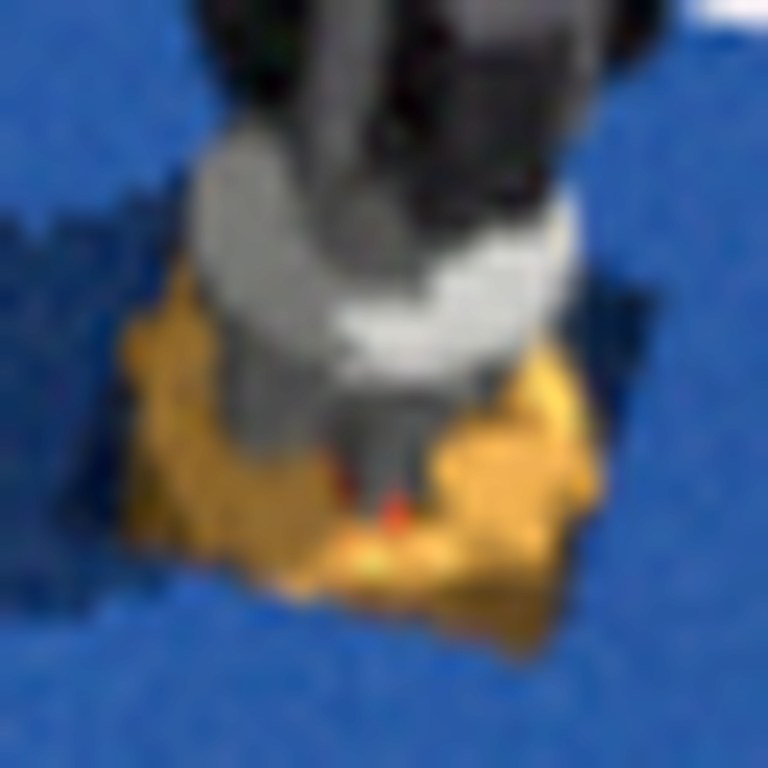

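Call:
drive_tool --moves '[[1,[0,0,0.15],0],[1,[0,0,0.3],0],[1,[0,0,0.45],0],[1,[0,0,0.5],0]]'

```text
clock: 9.93
eef_pos: [501.8, 142.5, 100.9]
tcp_rot: [3.139, -0.003, 0.529]
contact_force: [-3.0, -0.5, 8.5]
opening: 0.13
```

```bash
python3 -c "
from ov import *
g,s=go('pics/ov5.png',dx=.2,dy=1.6); print(s['wrist_torque'])
f=r.grab_frame('scene')
cv2.imwrite('pics/ov5b.png',cv2.convertScaleAbs(crop(f,(339,238),16,24,None),alpha=1.8))"
```

```text
tcp [501.8 142.5 100.9] rpy [ 1.7983e+02 -1.5000e-01  3.0300e+01] shift cm [-0.06 -0.22 -0.  ] roll -0.1 F [-3.  -0.5  8.5] op 0.13 t 9.925 q6 1.32
[-0.17679083  0.49022946 -0.03117934]
```

View pics/ov5b.png

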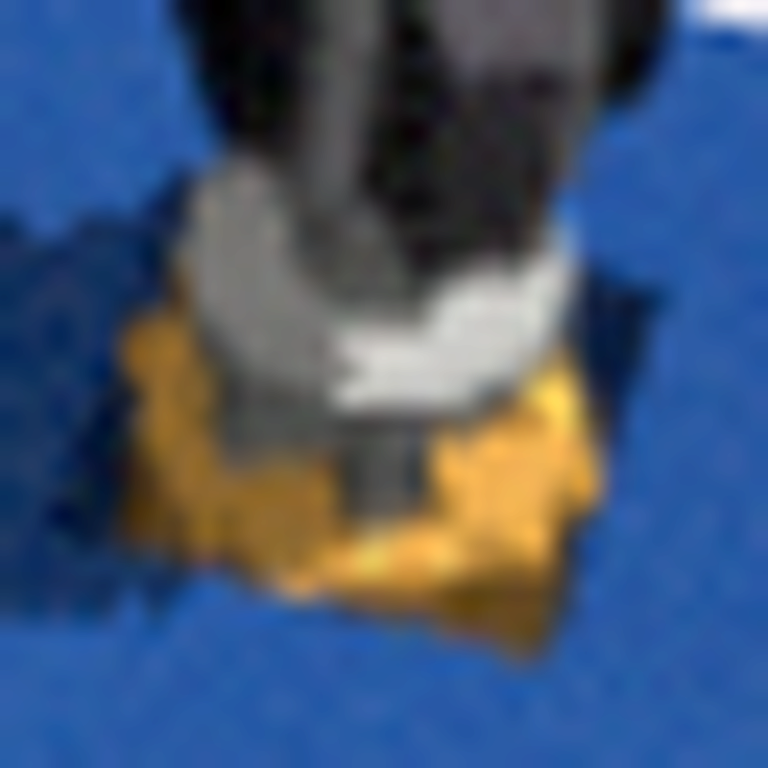

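Call:
drive_tool --moves '[[1,[0,0,-0.05],0],[1,[-0.1,0,-0.05],0],[1,[-0.12,0,0.05],0],[1,[-0.12,0,0.15],0],[1,[-0.12,0,0.2],0]]'

```text
clock: 10.65
eef_pos: [500.7, 142.2, 98.9]
tcp_rot: [3.139, -0.003, 0.529]
contact_force: [-0.6, 3.4, 0.4]
opening: 0.13
```

```bash
python3 -c "
from ov import *
g,s=go('pics/ov6.png',dx=.2,dy=1.6); print(s['wrist_torque'])
f=r.grab_frame('scene')
cv2.imwrite('pics/ov6b.png',cv2.convertScaleAbs(crop(f,(339,238),16,24,None),alpha=1.8))"
```

```text
tcp [500.7 142.2  98.9] rpy [ 1.7986e+02 -1.5000e-01  3.0290e+01] shift cm [ 0.06 -0.19 -0.  ] roll -0.1 F [-0.6  3.4  0.4] op 0.13 t 10.65 q6 1.32
[ 0.73768721  0.26598714 -0.06950804]
```

View pics/ov6b.png

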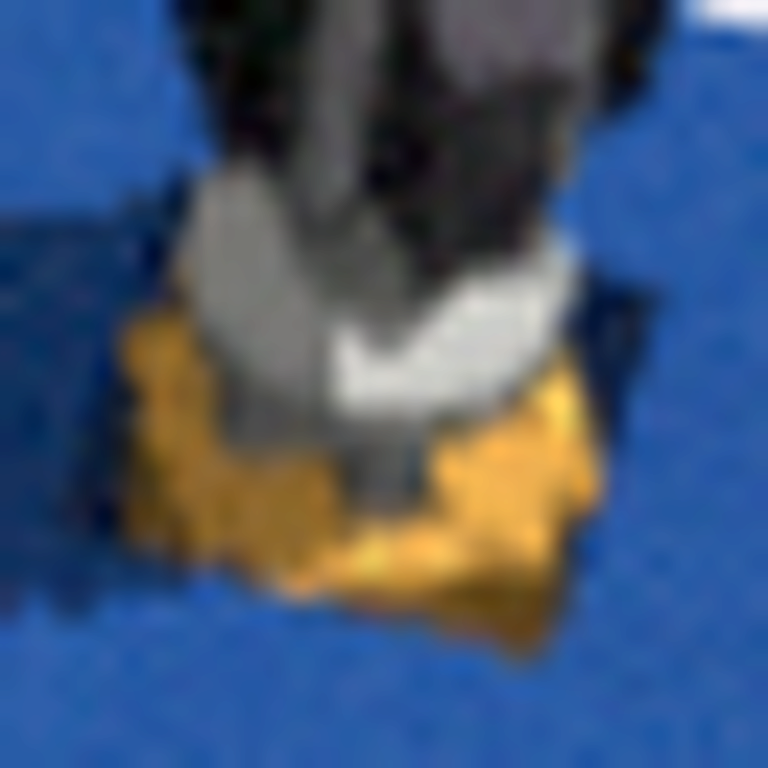

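Call:
drive_tool --moves '[[1,[0.02,-0.04,0.0],0],[1,[0.02,-0.04,0.1],0],[1,[0.02,-0.04,0.25],0],[1,[0.02,-0.04,0.35],0]]'

```text
clock: 11.25
eef_pos: [500.5, 142.4, 95.2]
tcp_rot: [3.139, -0.002, 0.529]
contact_force: [-1.3, -0.2, 1.7]
opening: 0.131
```

```bash
python3 -c "
from mv import *
plan(500.7,142.6,84,30.3); print(r.sense()['wrist_torque'])"
```

```text
tcp [500.5 142.4  95.2] rpy [ 1.7986e+02 -1.3000e-01  3.0290e+01] shift cm [ 0.02 -0.01  1.12] roll -0.0 F [-1.3 -0.2  1.7] op 0.131 t 11.25 q6 1.32
[0.10813458 0.28097895 0.00440981]
```

Call:
drive_tool --moves '[[1,[-0.02,0,0.3],0],[1,[-0.02,0,0.6],0],[1,[-0.02,0,0.9],0],[1,[-0.02,0,1.0],0]]'

```text
clock: 11.75
eef_pos: [500.6, 142.4, 85.2]
tcp_rot: [3.139, -0.003, 0.529]
contact_force: [-1.5, 2.0, 5.1]
opening: 0.129
```

```bash
python3 -c "
from mv import *
plan(500.7,142.6,83.4,30.3); print(r.sense()['wrist_torque'])"
```

```text
tcp [500.6 142.4  85.2] rpy [ 1.7985e+02 -1.5000e-01  3.0290e+01] shift cm [ 0.02 -0.01  0.18] roll -0.0 F [-1.5  2.   5.1] op 0.129 t 11.75 q6 1.32
[ 0.26225388  0.31495229 -0.06083437]
```

Call:
drive_tool --moves '[[1,[-0.02,0,0.15],0],[1,[-0.02,0,0.25],0],[1,[-0.02,0,0.3],0],[1,[-0.02,0,0.3],0]]' --grip_force 90

```text
clock: 12.25
eef_pos: [500.7, 142.4, 83.3]
tcp_rot: [3.139, -0.003, 0.529]
contact_force: [-5.7, -0.4, 18.0]
opening: 0.131
```

```bash
python3 -c "
from ov import *
g,s=go('pics/ov7.png',dx=.2,dy=1.6,w=35,c=(335,250)); print(s['wrist_torque'])
f=r.grab_frame('scene')
cv2.imwrite('pics/ov7b.png',cv2.convertScaleAbs(crop(f,(338,250),32,12,None),alpha=1.8))"
```

```text
tcp [500.7 142.4  83.3] rpy [179.85  -0.18  30.29] shift cm [ 0.04 -0.17 -0.  ] roll -0.1 F [-5.7 -0.4 18. ] op 0.131 t 12.25 q6 1.32
[ 0.06714301  1.01701629 -0.05546534]
```

View pics/ov7b.png

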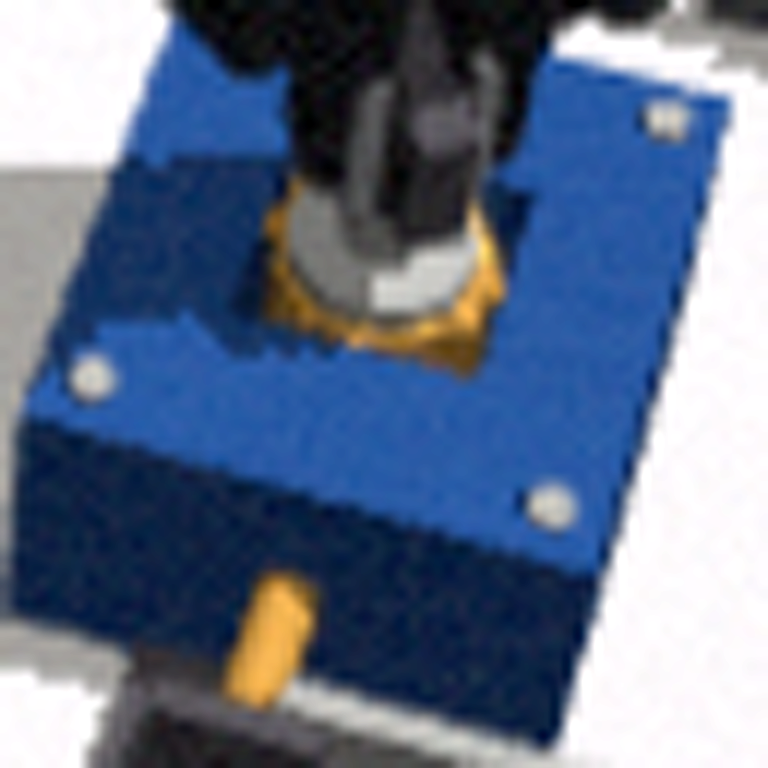

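Call:
drive_tool --moves '[[1,[-0.05,0,0.12],0],[1,[-0.05,0,0.12],0],[1,[-0.05,0,0.12],0],[1,[-0.05,0,0.12],0],[1,[-0.05,0,0.12],0],[1,[-0.05,0,0.12],0]]'

```text
clock: 13.1
eef_pos: [500.7, 142.4, 83.3]
tcp_rot: [3.139, -0.004, 0.529]
contact_force: [-3.8, 2.0, 17.8]
opening: 0.126
```

```bash
python3 -c "
from mv import *
from h import *
plan(500.7,142.6,83.4,30.3)
f=r.grab_frame('scene'); a=crop(f,(328,268),20,10,None)
b=cv2.imread('pics/scene0.png')[248:288,308:348]; b=cv2.resize(b,None,fx=10,fy=10,interpolation=cv2.INTER_CUBIC)
cv2.imwrite('pics/bolt.png',cv2.convertScaleAbs(np.hstack([b,a]),alpha=1.6))"
```

```text
tcp [500.7 142.4  83.3] rpy [179.84  -0.24  30.29] shift cm [ 0.01 -0.01 -0.01] roll -0.0 F [-3.8  2.  17.8] op 0.126 t 13.1 q6 1.32
```

View pics/bolt.png

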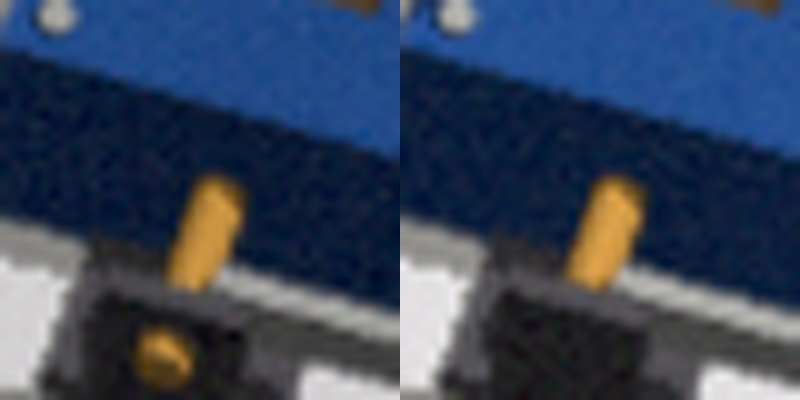

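The bolt's end, which showed through the keeper at about (324, 283) in the first picture, is no longer there. The collar is flush on the brass at about (339, 240), and TCP height and push are steady.

```bash
python3 -c "
from rig import r
print(r.sign_off()); s=r.sense(); print(s['eef_pos'],s['contact_force'],s['opening'],s['clock'])"
```

```text
the job is handed in; nothing more can be done
None
the job is handed in; nothing more can be done
```

The key is fully home in the middle-sized lock, still gripped upright and pressed down. I handed the job in at about 13 s of the 38 s limit.

**What I did:** I took the smaller grey key from the pine stand, leaving the larger grey key and the red one. I lifted it clear and turned it to about 30° to match the brass slots. On the way in, the blades caught on the edge of the slots at about 10 N. I moved the key back about 1 mm, after which it slid in and down against the spring.

**Last checks:**
- **Depth:** the tool height puts the key's tip about 24 mm below the socket mouth. The upward force rose from about 5 N to 18 N over the last 2 mm and held, so the collar has met the brass.
- **Bolt:** its end showed through the keeper before and no longer does, so it is drawn back. I read this from the scene camera only.
- **Grip:** 90 N, with an opening of about 11 mm on the 12 mm handle. The key did not appear to slip.

**Limits:** the two cameras disagreed by about 2 mm (up to about 5 mm on the first rough readings), and the arm blocked the top camera at the lock. I did the final alignment by the scene camera and the felt forces. A small sideways load of about 4 N remains. I steered clear of the balls, bails and whistle, but did not check them again at the end.

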